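Sign out the bore gauge, check the welded guide tube, present the gauge for reading

ROBOT

A 6-joint arm with a two-finger parallel gripper is mounted at the origin on the work surface. World frame = base frame: x ahead of the robot, y to its left, z up, the work surface at z = 0. Lengths are in m, angles in rad, forces in N, time in s.
With the tool pointing down it reaches from about 0.35 to 1 m from the base axis. Payload 7.1 kg.
Tool frame: the origin (TCP) lies at the very end of the fingers, on their centre line; the grasp point (between the pads) lies robot.grip_depth behind it (robot.grip_depth is the distance from the TCP to the grasp point, in m); z points along the fingers, x is the direction in which the jaws open and shut, and the axes are right-handed (so a half turn about z gives the same grasp; the last joint's range is limited). The gripper opens to 85 mm and grips with 20 to 120 N. Pads are 22 mm wide; open, the fingers measure 114 mm over their backs; the gripper's body (76 mm by 85 mm) begins 54 mm behind the grasp point. The pads swing forward as they close: fully open they stand 13 mm farther back than shut.
Start: joints at [-1.212, 0.423, 1.63, -0, 1.089, -0.019], TCP at [0.231, -0.581, 0.197] pointing down, gripper open.
Joint ranges: [-3, 3], [-0.9, 2.11], [0.09, 2.58], [-1.31, 4.45], [0.11, 2.69], [-2.54, 2.54]. Speed limits (rad/s): [2.39, 2.39, 3.01, 3.14, 3.14, 3.14].

INTERFACE

Orientations are given as a rotation vector (axis times angle).
In Python, from plant import robot, get_image, job gives the robot as it stands. The module is installed in compiled form; this text tells all that it offers.
- The arm moves only by the shell command python3 -m pendant 'ROWS' [FORCE]. ROWS is JSON, one flat list of numbers, 7 for each row, row after row: the shift along the tool's x, y, z in mm, then the turn, a rotation vector about the tool's x, y, z in degrees, then the closure, from -1 (fully open) to 1 (shut). A call has 1 to 12 rows; each row is the pose to reach, as a shift and turn from the pose commanded when the call began, along the tool's axes at that moment; what a row does not reach only later rows make up. A row lasts 1/10 s, in which the tool goes at most 50 mm and 8.59 degrees, less where a joint would pass 70% of its speed; a pose out of reach is approached as far as the arm can. A call with a gripper value outside its range is refused whole. The fingers move at their own pace and stop on an object; FORCE is the grip in N (left out, the last holds). Time passes only in rows, so rows that repeat a pose let the fingers close. It gives the time, the measured TCP pose, the force and the opening at its end, in the units of the state.
- robot.state(): the state, without advancing time (a new reading comes with each control period).
- get_image(name): name is "scene" or "side" or "wrist"; returns a dict with "image" (420x560x3 uint8, red, green, blue), "depth" (420x560 float32, m along the optical axis (not along the pixel's ray), 0 where there is no reading), "camera_matrix" (3x3 intrinsics, pixels), "eye" and "rotation" of the camera in the world; the wrist camera has in their place "hand_eye" (4x4, takes a point from camera to tool coordinates, whose origin is the TCP and whose axes are the tool frame's). Camera axes: x right, y down, z forward; pixel columns grow to the right and rows downward; lengths in m; the calibration is good to about 2 mm. A picture is of the moment at which its call begins: read the wrist's pose just before it.
- job.sign_off(): hands the job in, once; it reports no verdict.
The state is a dict: "clock": time; "joint_positions": joint angles; "joint_velocities": joint speeds; "tau": joint torques, N m; "position": TCP position; "tcp_rot": TCP orientation; "force": force on the tool from outside, world axes, zero at the start; "ft_torque": the same for the moment, N m; "opening": finger opening in m.
Only numpy, scipy, OpenCV 4.12 (cv2) and the standard library are available. Lean on these libraries where they do the work, as an engineer would, in place of code of your own. Each camera call takes 0.05 s, during which the arm holds its last target.

TASK

Hang the brass tool tag by its hole on the upright post of the gauge rest and let go of it, then take the gauge rod from the rest. Push the rod into the sloping guide tube of the weldment until its collar stops against the mouth, draw it right out again, and finish while still holding the gauge: steady, level, with its tip about 10 cm above the middle of the white tile and nothing else carrying it. Leave the other things on the table where they are.

Things in the scene. Friction and masses are not known exactly. Their poses are not given: they have to be found in the camera images.
- tag: Brass tool tag, loose, flat on the table at the start: plate 90 x 40 x 6 mm (x, y, z), with an upright grip web 40 mm long (x -42 to -2 mm), 10 mm thick (y), up to 36 mm above the underside, and a 22 mm hole through the plate at x = +30 mm. Origin: centre of the underside; z up. 140 g. Hung, it lies flat on the rest's base plate (top 8 mm up), post through its hole.
- tag_eye (a point): Centre of the tag's hole, at the plate's underside: 30 mm from the tag's origin along its x.
- tag_grip (a point): Middle of the tag's upright web, 25 mm above the underside, 22 mm behind the origin along -x; grip it across its 10 mm thickness (tag y).
- rest: Grey gauge rest, fixed: base plate 200 x 200 x 8 mm with two notched blocks holding the gauge along the rest's x at y = -50 mm (rear block x -95 to -83 mm, 43 mm high; front block, under the rod, x 44 to 56, 49 mm high; between them the handle is free on both sides) and a steel post at x = 20, y = 70 mm. Origin: centre of its underside; z up.
- post_top (a point): Top of the steel post on the rest: upright, 10 mm thick, 50 mm tall above the base plate (top 58 mm above the table), tapered to 4 mm over its last 6 mm.
- gauge: Gauge rod, loose, level in the rest's notches, axis 45 mm above the table; lift straight up. Along its x: black square handle 26 x 26 mm from -98 to -8 mm, steel collar 36 mm wide from -8 to 0, rod 12 mm wide from 0 to 75, last 8 mm tapered. Origin: on the axis at the collar's front face; x points to the tip. 180 to 350 g; balances about 29 mm behind the origin.
- gauge_tip (a point): Tip of the gauge rod, on its axis, 75 mm from the origin along x.
- gauge_grip (a point): Place to grip the handle: on the axis, 45 mm behind the origin; grip across the 26 mm width, anywhere near here.
- tube: Steel guide tube of the weldment, fixed: outside 40 mm, bore 18 mm, 90 mm long, open both ends. Origin: centre of its mouth, 110 mm above the table; x runs into the bore along its axis, sloping 20 degrees down, away from the robot. It stands on two uprights beyond the mouth and a base plate 150 x 100 x 10 mm that begins 20 mm before the mouth.
- tile_mid (a point): Middle of the top face of the white reading tile, fixed on the table, 80 x 80 x 10 mm; this point is 10 mm above the table.
- dish: Yellow plastic dish, 75 x 120 x 28 mm, loose, a bystander. Origin: centre of its underside.
- marker: White marker pen with black cap, 125 mm long, 17 mm thick, lying on the table, a bystander. Origin: under its middle.
- bolt: Steel bolt standing on its head, 30 mm across, 50 mm tall, a bystander. Origin: centre of its underside.
- bracket: Small aluminium angle bracket, 50 x 30 x 42 mm, a bystander. Origin: under its flat leg.
- clamp: Grey C-shaped clamp with a steel screw, about 200 x 100 x 20 mm, lying flat, a bystander. Origin: under its back bar.
Not all that is in view belongs to the job. Leave any green look-alike of the gauge alone. There is more than one size of the part that bears tube; the job needs the larger.

How it is judged:
By the outcome, as a careful person would: the job done as asked, in the order asked, and still so for the second after the job is handed in, while the arm keeps its last pose, push and grip.
It also fails if it takes over 56 s, if anything falls off the work surface, if the arm or the gripper's body presses on something with over 40 N, if the wrist force passes 120 N, or if a joint passes its speed limit or range.

## Working session

There is one attempt and no reset: what is moved stays moved. The work goes in short steps, Python scripts to look and compute and a shell command to move; the robot and the scene stay as the last step left them, time stands still between calls to the robot, and variables do not carry over. Pictures are saved under pics/ and viewed, and the job is handed in when it is done.

```bash
mkdir -p pics; ls; python3 - <<'E'
from plant import robot,get_image,job
import cv2,numpy as np
s=robot.state();print(s, robot.grip_depth)
for n in("scene","side"):
    d=get_image(n);cv2.imwrite(f"pics/{n}0.png",d["image"][:,:,::-1]);np.savez(f"{n}0.npz",**{k:v for k,v in d.items()})
    print(n,d["camera_matrix"],d["eye"],d["rotation"])
E
```

```text
pics
{'clock': 0.0, 'joint_positions': array([-1.21199236e+00,  4.23861539e-01,  1.63073645e+00,  3.18519932e-05,
        1.08857673e+00, -1.89696807e-02]), 'joint_velocities': array([-0.00062672, -0.00031859,  0.00072611, -0.00127542,  0.00042379,
        0.00128967]), 'tau': array([-2.43172080e-04, -5.57373548e+01, -2.81742042e+01, -2.66901253e-05,
        7.38196133e-03,  3.22667248e-06]), 'position': array([ 0.23036401, -0.58032665,  0.19601456]), 'tcp_rot': array([-2.59825267e+00,  1.76431305e+00,  2.00288862e-03]), 'force': array([-0.08084908, -0.30503273, -0.50542176]), 'ft_torque': array([-0.01710035,  0.02671992,  0.0221831 ]), 'opening': 0.08525677034269061} 0.0187
scene [[510.32643423   0.         291.7555851 ]
 [  0.         510.32643423 213.49452809]
 [  0.           0.           1.        ]] [ 1.11854773 -0.69260005  0.86444698] [-2.15771571 -0.7995119   0.38555486]
side [[463.3485315    0.         273.04614093]
 [  0.         463.3485315  207.11828181]
 [  0.           0.           1.        ]] [0.32381168 0.94687997 0.76711472] [-0.28649485  2.70348936 -1.40874223]
```

View pics/scene0.png

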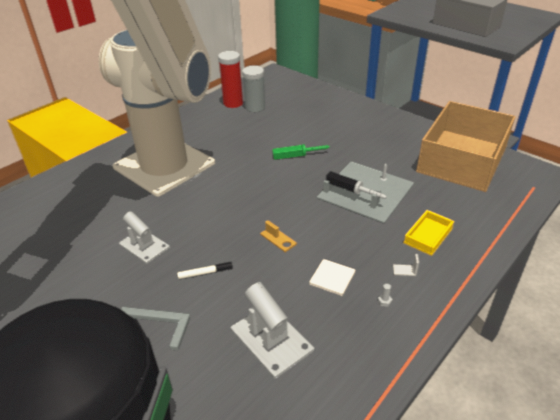

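View pics/side0.png

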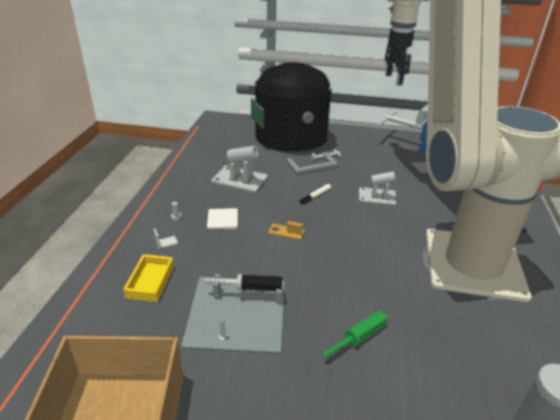

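The scene view shows the rest (~365,188) with the gauge, the tag (278,236), the tile (332,277), the large weldment (270,320) and the small one (140,238). The green decoy is at (300,152). In the side view the tag is at (288,230), the rest at (235,310), the large tube at (240,158) and the tile at (223,218).

```bash
cat > h.py <<'E'
import numpy as np,cv2
from scipy.spatial.transform import Rotation as R
def load(n): return dict(np.load(n+".npz"))
def pose(d,st=None):
    if "eye" in d: 
        r=np.asarray(d["rotation"]);Rm=r if r.shape==(3,3) else R.from_rotvec(r).as_matrix();return Rm,np.asarray(d["eye"])
    Rt=R.from_rotvec(d["tcp_rot"]).as_matrix();H=d["hand_eye"]
    return Rt@H[:3,:3],Rt@H[:3,3]+d["position"]
def cloud(d):
    Rm,e=pose(d);K=d["camera_matrix"];h,w=d["depth"].shape
    v,u=np.mgrid[:h,:w].astype(float);z=d["depth"]
    P=np.stack([(u-K[0,2])/K[0,0]*z,(v-K[1,2])/K[1,1]*z,z],-1)@Rm.T+e
    P[z==0]=np.nan;return P
def ray(d,uv,z):
    Rm,e=pose(d);K=d["camera_matrix"];uv=np.atleast_2d(uv).astype(float)
    D=np.c_[(uv[:,0]-K[0,2])/K[0,0],(uv[:,1]-K[1,2])/K[1,1],np.ones(len(uv))]@Rm.T
    return e+D*((z-e[2])/D[:,2])[:,None]
def snap(n,tag):
    from plant import robot,get_image
    s=robot.state();d=get_image(n);d=dict(d)
    if n=="wrist": d["position"]=s["position"];d["tcp_rot"]=s["tcp_rot"]
    np.savez(tag+".npz",**d);cv2.imwrite(f"pics/{tag}.png",d["image"][:,:,::-1]);return d
def proj(d,P):
    Rm,e=pose(d);K=d["camera_matrix"];c=(np.atleast_2d(P)-e)@Rm;return c[:,:2]/c[:,2:]*K[0,0]+K[:2,2]
E
python3 - <<'E'
from h import *
for n in("scene0","side0"):
    d=load(n);P=cloud(d);hsv=cv2.cvtColor(d["image"],cv2.COLOR_RGB2HSV)
    for u,v in ([(278,236),(332,277),(268,300),(400,170),(170,270)] if n=="scene0" else [(288,230),(223,218),(240,155),(235,330),(250,282)]):
        print(n,u,v,P[v,u].round(3),hsv[v,u])
    def rep(name,m,zr):
        m=m&(P[...,2]>zr[0])&(P[...,2]<zr[1])&(P[...,0]>.2)&(P[...,0]<1.1)&(abs(P[...,1])<.8)
        k,l,st,c=cv2.connectedComponentsWithStats(m.astype(np.uint8))
        for i in range(1,k):
            if st[i,4]>30:
                q=l==i;r=cv2.minAreaRect(P[q][:,:2].astype(np.float32))
                print(n,name,st[i,4],c[i].round(),np.nanmedian(P[q],0).round(3),"rect",np.round(r[0],3),np.round(r[1],3),round(r[2],1),"zmax",P[q][:,2].max().round(3))
    H,S,V=[hsv[...,i].astype(int) for i in range(3)]
    rep("brass",(H>12)&(H<25)&(S>120),(-.01,.06))
    rep("tile",(S<40)&(V>200),(.003,.02))
    rep("rest",(S<60)&(V>90),(.0045,.014))
    rep("black",(V<50),(.025,.07))
    rep("white hi",(V>100)&(S<60),(.06,.16))
E
```

```text
scene0 278 236 [ 0.474 -0.016  0.005] [ 18 174 195]
scene0 332 277 [ 0.662 -0.041  0.008] [ 24  15 246]
scene0 268 300 [ 0.661 -0.247  0.113] [ 25  15 216]
scene0 400 170 [ 0.55   0.431 -0.002] [ 18  12 109]
scene0 170 270 [ 0.356 -0.261 -0.001] [ 18  12 107]
scene0 brass 1863 [469. 136.] [0.631 0.708 0.012] rect [0.647 0.649] [0.184 0.165] 11.9 zmax 0.06
scene0 brass 1354 [456. 172.] [0.697 0.475 0.032] rect [0.728 0.539] [0.292 0.15 ] 57.9 zmax 0.06
scene0 brass 399 [425. 241.] [0.77  0.174 0.011] rect [0.747 0.247] [0.088 0.161] 4.3 zmax 0.028
scene0 brass 216 [432. 220.] [0.736 0.285 0.015] rect [0.749 0.261] [0.07  0.147] 8.4 zmax 0.028
scene0 brass 473 [277. 236.] [ 0.474 -0.023  0.005] rect [ 0.479 -0.019] [0.053 0.092] 79.0 zmax 0.038
scene0 tile 351 [146. 249.] [ 0.268 -0.263  0.006] rect [ 0.248 -0.251] [0.097 0.068] 1.7 zmax 0.011
scene0 tile 910 [332. 276.] [ 0.661 -0.039  0.008] rect [ 0.659 -0.037] [0.081 0.083] 15.4 zmax 0.013
scene0 tile 201 [196. 271.] [ 0.417 -0.23   0.013] rect [ 0.416 -0.23 ] [0.085 0.017] 55.6 zmax 0.018
scene0 tile 1473 [274. 347.] [ 0.702 -0.27
[... 2634 characters left out ...]
de0 rest 44 [176. 216.] [ 0.78  -0.009  0.009] rect [ 0.782 -0.013] [0.028 0.026] 26.0 zmax 0.013
side0 rest 5503 [234. 320.] [0.527 0.309 0.007] rect [0.528 0.285] [0.2   0.201] 8.3 zmax 0.014
side0 black 830 [292. 137.] [ 0.539 -0.483  0.047] rect [ 0.547 -0.509] [0.256 0.098] 8.1 zmax 0.07
side0 black 481 [261. 283.] [0.486 0.235 0.056] rect [0.486 0.229] [0.083 0.026] 9.1 zmax 0.061
side0 white hi 94 [387. 119.] [ 0.22  -0.67   0.073] rect [ 0.219 -0.663] [0.129 0.034] 71.8 zmax 0.081
side0 white hi 488 [243. 156.] [ 0.643 -0.234  0.097] rect [ 0.652 -0.239] [0.096 0.049] 8.1 zmax 0.128
side0 white hi 190 [384. 177.] [ 0.228 -0.241  0.073] rect [ 0.232 -0.246] [0.063 0.03 ] 1.3 zmax 0.09
```

```bash
cat >> h.py <<'E'
def plan(p,xdir,zdir=(0,0,-1)):
    """shift (mm) and turn (deg) in tool axes from current pose to TCP p, tool x along xdir (or its opposite, nearest)"""
    from plant import robot
    s=robot.state();R0=R.from_rotvec(s["tcp_rot"]).as_matrix();z=np.array(zdir,float);z/=np.linalg.norm(z)
    x=np.array(xdir,float);x-=z*(x@z);x/=np.linalg.norm(x)
    T=np.c_[x,np.cross(z,x),z];rv=R.from_matrix(R0.T@T).as_rotvec(degrees=True)
    print("clock",round(s["clock"],2),"pos",s["position"].round(4),"q",s["joint_positions"].round(2),"F",s["force"].round(1),"open",round(s["opening"],4))
    print(" ROW shift",(R0.T@(np.array(p)-s["position"])*1000).round(1),"turn",rv.round(1),"|turn|",round(np.linalg.norm(rv),1))
E
python3 - <<'E'
from h import *
for n in("scene0","side0"):
    d=load(n);P=cloud(d);hsv=cv2.cvtColor(d["image"],cv2.COLOR_RGB2HSV)
    m=(hsv[...,0]>12)&(hsv[...,0]<25)&(hsv[...,1]>120)&(abs(P[...,0]-.47)<.08)&(abs(P[...,1]+.02)<.08)
    w=m&(P[...,2]>.022);f=m&(P[...,2]<.01)
    print(n,"web",P[w].mean(0).round(4),w.sum(),"plate",P[f].mean(0).round(4))
    t=m&(P[...,2]>.03);print(cv2.minAreaRect(P[t][:,:2].astype(np.float32)))
a=np.deg2rad(-20)
plan((.475,-.02,.24),(0,1,0));plan((.475,-.02,.24),(0,-1,0))
E
```

```text
scene0 web [ 0.4583 -0.0208  0.0312] 90 plate [ 0.4835 -0.0236  0.004 ]
((0.45632481575012207, -0.019872084259986877), (0.0114288330078125, 0.04075756296515465), 86.15877532958984)
side0 web [ 0.4528 -0.0144  0.0303] 92 plate [ 0.4773 -0.0152  0.0046]
((0.45251089334487915, -0.016088537871837616), (0.013912668451666832, 0.03737693652510643), 82.7085189819336)
clock 0.1 pos [ 0.2304 -0.5804  0.1961] q [-1.21  0.42  1.63  0.    1.09 -0.02] F [-0.1  0.7  0.2] open 0.0854
 ROW shift [-430.7 -434.1  -43.3] turn [-1.000e-01  0.000e+00 -1.584e+02] |turn| 158.4
clock 0.1 pos [ 0.2304 -0.5804  0.1961] q [-1.21  0.42  1.63  0.    1.09 -0.02] F [-0.1  0.7  0.2] open 0.0854
 ROW shift [-430.7 -434.1  -43.3] turn [ 0.   0.1 21.6] |turn| 21.6
```

```bash
python3 -m pendant '[-215,-217,-43,0,0,20,-1, -430,-434,-43,0,0,20,-1, -430,-434,-43,0,0,20,-1, -430,-434,-43,0,0,20,-1, -430,-434,-43,0,0,20,-1, -430,-434,-43,0,0,20,-1, -430,-434,-43,0,0,20,-1, -430,-434,-43,0,0,20,-1, -430,-434,-43,0,0,20,-1, -430,-434,-43,0,0,20,-1, -430,-434,-43,0,0,20,-1, -430,-434,-43,0,0,20,-1]' 60
python3 - <<'E'
from h import *
plan((.475,-.02,.24),(0,-1,0))
E
```

```text
clock: 1.3
position: [0.4706, -0.0306, 0.2391]
tcp_rot: [2.253, -2.189, 0.0]
force: [0.5, -0.8, -0.1]
opening: 0.0852
clock 1.3 pos [ 0.4706 -0.0306  0.2391] q [-0.09  0.14  1.92 -0.    1.08  1.45] F [ 0.5 -0.8 -0.1] open 0.0852
 ROW shift [-10.4  -4.8  -0.9] turn [-0.  -0.   1.7] |turn| 1.7
```

```bash
python3 -m pendant '[-76,-77,0,0,0,0,-1, -76,-77,0,0,0,0,-1, -76,-77,0,0,0,0,-1,-76,-77,0,0,0,0,-1]'
python3 - <<'E'
from h import *
plan((.475,-.02,.24),(0,-1,0)); d=snap("wrist","w1"); print(d["hand_eye"])
E
```

```text
clock: 1.7
position: [0.5454, 0.0467, 0.2383]
tcp_rot: [2.255, -2.186, -0.001]
force: [-0.9, -0.0, 0.0]
opening: 0.0853
clock 1.7 pos [0.5454 0.0467 0.2383] q [ 0.06  0.26  1.76 -0.    1.12  1.6 ] F [-0.9 -0.   0. ] open 0.0853
 ROW shift [64.5 72.5 -1.6] turn [ 0.1 -0.   1.8] |turn| 1.8
[[ 9.99999702e-01 -6.65355714e-05  7.69029859e-04 -4.56886318e-04]
 [-1.86723149e-04  9.45838899e-01  3.24636322e-01 -8.30401852e-02]
 [-7.48978219e-04 -3.24636369e-01  9.45838605e-01 -1.76421023e-01]
 [ 0.00000000e+00  0.00000000e+00  0.00000000e+00  1.00000000e+00]]
```

View pics/w1.png

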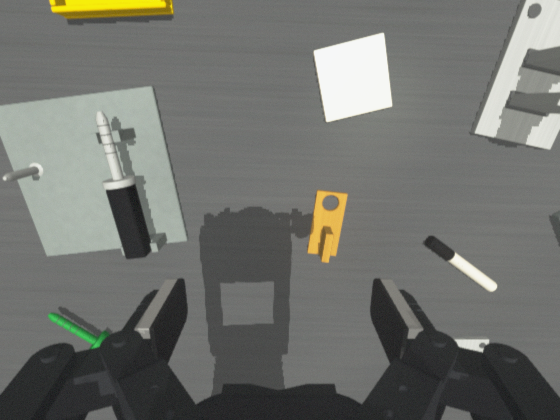

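The wrist view shows the tag (plate 310–347 x 190–258, hole ~(330,203), web ~(327,247)), the whole rest, the post top at ~(38,168), the gauge from (135,255) to (101,113), and the tile at (353,77).

```bash
python3 - <<'E'
from h import *
d=load("w1");hsv=cv2.cvtColor(d["image"],cv2.COLOR_RGB2HSV);P=cloud(d);H,S,V=[hsv[...,i].astype(int) for i in range(3)]
m=((H>10)&(H<28)&(S>110)).astype(np.uint8);m[:150]=0
cs,hi=cv2.findContours(m,cv2.RETR_CCOMP,cv2.CHAIN_APPROX_NONE)
for c,h in zip(cs,hi[0]):
    a=cv2.contourArea(c)
    if a>50:
        print("area",a,"hole" if h[3]>=0 else "outer")
        if h[3]>=0:
            (u,v),_,_=cv2.fitEllipse(c);print(" uv",u,v,ray(d,(u,v),.006)[0].round(4),ray(d,(u,v),.003)[0].round(4))
b=m>0
for lo,hi_ in((.002,.011),(.032,.042)):
    q=b&(P[...,2]>lo)&(P[...,2]<hi_);pts=P[q];r=cv2.minAreaRect(pts[:,:2].astype(np.float32));print(lo,q.sum(),np.round(r[0],4),np.round(r[1],4),r[2],np.median(pts[:,2]).round(4))
# tile
def rect(mask,z,name):
    c=max(cv2.findContours(mask.astype(np.uint8),cv2.RETR_EXTERNAL,cv2.CHAIN_APPROX_NONE)[0],key=cv2.contourArea)
    w=ray(d,c[:,0,:],z)[:,:2].astype(np.float32);r=cv2.minAreaRect(w);print(name,np.round(r[0],4),np.round(r[1],4),round(r[2],2))
t=(V>200)&(S<40);t[:,:300]=0;t[:,400:]=0;t[150:]=0;rect(t,.01,"tile")
print("table z",np.nanmedian(P[150:180,220:300,2]),"rest z",np.nanmedian(P[200:230,50:90,2]), hsv[210,70],hsv[150,250],"tile z",np.nanmedian(P[60:90,340:370,2]))
q=(P[...,2]>.0045)&(P[...,2]<.012);q[:,200:]=0;q[265:]=0;q[:70]=0
r=cv2.minAreaRect(P[q][:,:2].astype(np.float32));print("rest depth",np.round(r[0],4),np.round(r[1],4),r[2])
g=(V>112)&(S>8);g[:,195:]=0;g[265:]=0;g[:75]=0
rect(g,.008,"rest img")
q=(P[...,2]>.05)&(V<60);q[:,:90]=0;q[:,170:]=0;q[265:]=0
r=cv2.minAreaRect(P[q][:,:2].astype(np.float32));print("handle top",np.round(r[0],4),np.round(r[1],4),r[2],np.median(P[q][:,2]))
q=(P[...,2]>.04);q[:,60:]=0;q[200:]=0;q[:130]=0
print("post",q.sum(),P[q].mean(0).round(4),P[q][:,2].max(), [P[q][P[q][:,2]>z].mean(0).round(4) for z in(.05,.054)])
q=(P[...,2]>.043);q[:,90:]=q[:,90:];q[:,:90]=0;q[:,140:]=0;q[178:]=0;q[:100]=0
pp=P[q];l=cv2.fitLine(pp[:,:2].astype(np.float32),cv2.DIST_HUBER,0,.01,.01).ravel();print("rod",l,np.rad2deg(np.arctan2(l[1],l[0])),pp[:,0].max(),pp[np.argmax(pp[:,0])],pp[:,2].max())
E
```

```text
area 1893.5 outer
area 208.0 hole
 uv 329.8002624511719 202.1360626220703 [ 0.5066 -0.022   0.006 ] [ 0.5057 -0.0225  0.003 ]
0.002 1398 [ 0.4754 -0.0201] [0.0405 0.0904] 85.38801574707031 0.0054
0.032 229 [ 0.4536 -0.018 ] [0.0101 0.0391] 84.52105712890625 0.0355
tile [ 0.657  -0.0363] [0.0799 0.0794] 14.99
table z -0.0005018639431372263 rest z 0.007345425741030198 [ 63  14 184] [ 45   4 115] tile z 0.00961449409457421
rest depth [0.5291 0.2822] [0.2002 0.2012] 8.37242317199707
rest img [0.5266 0.2896] [0.2166 0.2167] 8.62
handle top [0.4872 0.2241] [0.0868 0.0245] 8.623089790344238 0.05710697669477638
post 134 [0.5391 0.3521 0.0498] 0.0583506354572913 [array([0.5389, 0.3527, 0.0539]), array([0.5385, 0.3534, 0.0561])]
rod [0.98713094 0.15991409 0.5793425  0.23779508] 9.201909 0.6125987565965286 [0.61259876 0.24160998 0.04558684] 0.05220508542145463
```

```bash
python3 - <<'E'
from h import *
plan((.4535,-.0182,.011),(-.085,-.996,0))
E
```

```text
clock 1.75 pos [0.5444 0.0456 0.2382] q [ 0.06  0.26  1.76 -0.    1.12  1.6 ] F [-0.3  0.   0.1] open 0.0854
 ROW shift [ 61.   92.3 227.4] turn [ 0.1 -0.   6.6] |turn| 6.6
```

```bash
python3 -m pendant '[30,45,60,0,0,6.6,-1, 61,92,120,0,0,6.6,-1, 61,92,150,0,0,6.6,0, 61,92,170,0,0,6.6,0, 61,92,195,0,0,6.6,0, 61,92,215,0,0,6.6,0, 61,92,227,0,0,6.6,0, 61,92,227,0,0,6.6,0, 61,92,227,0,0,6.6,0]' 60
python3 - <<'E'
from h import *
plan((.4535,-.0182,.011),(-.085,-.996,0)); d=snap("wrist","w2")
E
```

```text
clock: 2.65
position: [0.455, -0.0185, 0.0127]
tcp_rot: [-2.122, 2.316, -0.001]
force: [0.2, 0.4, 0.2]
opening: 0.0427
clock 2.65 pos [ 0.455  -0.0185  0.0127] q [-0.07  0.51  2.1  -0.    0.54  1.59] F [0.2 0.4 0.2] open 0.0427
 ROW shift [-0.2  1.6  1.7] turn [-0.  -0.  -0.1] |turn| 0.1
```

View pics/w2.png

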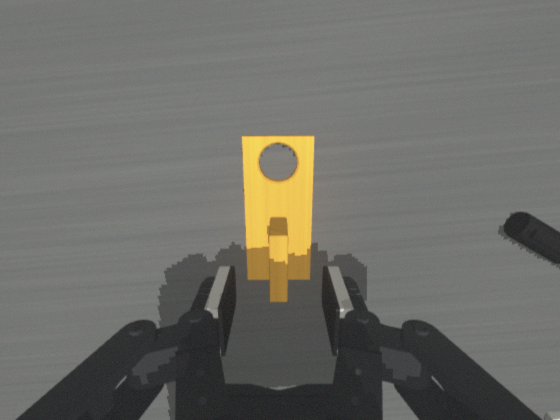

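The web (col 279) stands midway between the pads (220 and 340), with the hole at (278,162). I'll close on it and lift.

```bash
python3 -m pendant '[0,0,1,0,0,0,1, 0,0,1,0,0,0,1, 0,0,1,0,0,0,1, 0,0,1,0,0,0,1, 0,0,1,0,0,0,1, 0,0,1,0,0,0,1, 0,0,-30,0,0,0,1, 0,0,-80,0,0,0,1, 0,0,-120,0,0,0,1, 0,0,-120,0,0,0,1,0,0,-120,0,0,0,1]' 70
python3 - <<'E'
from h import *
d=snap("wrist","w3");hsv=cv2.cvtColor(d["image"],cv2.COLOR_RGB2HSV)
m=((hsv[...,0]>10)&(hsv[...,0]<28)&(hsv[...,1]>110)).astype(np.uint8)
cs,hi=cv2.findContours(m,cv2.RETR_CCOMP,cv2.CHAIN_APPROX_NONE)
Rt=R.from_rotvec(d["tcp_rot"]).as_matrix()
for c,h in zip(cs,hi[0]):
    if h[3]>=0 and cv2.contourArea(c)>200:
        e=cv2.fitEllipse(c);
        for k in(2,4,6,8): 
            z=d["position"][2]-k*.001; p=ray(d,e[0],z)[0]; print(e[0],k,((p-d["position"])@Rt*1000).round(1))
P=cloud(d);q=(m>0);print([(((P[v,u]-d["position"])@Rt)*1000).round(1) for u,v in((300,150),(255,150),(300,250),(255,250))])
plan((.475,-.02,.24),(0,-1,0))
E
```

```text
clock: 3.8
position: [0.4555, -0.0181, 0.1329]
tcp_rot: [-2.122, 2.314, -0.003]
force: [0.6, 0.2, -1.0]
opening: 0.0
(278.5788879394531, 140.36776733398438) 2 [ -0.2 -63.8   2.2]
(278.5788879394531, 140.36776733398438) 4 [ -0.2 -63.6   4.2]
(278.5788879394531, 140.36776733398438) 6 [ -0.2 -63.3   6.2]
(278.5788879394531, 140.36776733398438) 8 [ -0.2 -63.1   8.2]
[array([ 19.9, -41.4, 128.3]), array([-22.3, -40.8, 132.7]), array([ 22.5,  63.2, 133.3]), array([-24.7,  62.9, 132.7])]
clock 3.85 pos [ 0.4544 -0.018   0.1318] q [-0.07  0.27  2.05  0.    0.82  1.59] F [-0.4 -0.1 -0.6] open -0.0
 ROW shift [   0.2  -20.6 -108.2] turn [ 0.  0. -5.] |turn| 5.0
```

View pics/w3.png

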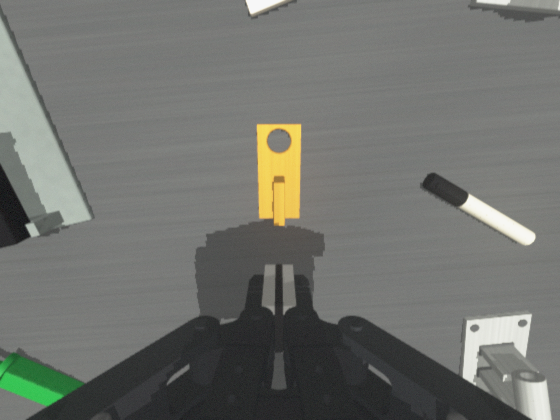

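The grip missed: opening is 0 and the tag is still on the table. I'll measure where it lies now and where the pads really are.

```bash
cat > tag.py <<'E'
from h import *
def tag(name):
    d=load(name);hsv=cv2.cvtColor(d["image"],cv2.COLOR_RGB2HSV);P=cloud(d);H,S,V=[hsv[...,i].astype(int) for i in range(3)]
    b=(H>10)&(H<28)&(S>110)&(P[...,2]<.045)
    for lo,hi in((.001,.011),(.031,.045)):
        q=b&(P[...,2]>lo)&(P[...,2]<hi);r=cv2.minAreaRect(P[q][:,:2].astype(np.float32));print(name,lo,q.sum(),np.round(r[0],4),np.round(r[1],4),round(r[2],2),np.median(P[q][:,2]))
    cs,h=cv2.findContours(b.astype(np.uint8),cv2.RETR_CCOMP,cv2.CHAIN_APPROX_NONE)
    for c,k in zip(cs,h[0]):
        if k[3]>=0 and cv2.contourArea(c)>100: e=cv2.fitEllipse(c);print("hole",np.round(e[0],1),ray(d,e[0],.003)[0].round(4))
E
python3 - <<'E'
from tag import *
tag("w2");tag("w3")
for n in("w2","w3"):
    d=load(n);Rt=R.from_rotvec(d["tcp_rot"]).as_matrix()
    for o in((0,0,0),(0,0,-.0187),(.02,0,-.0187)):print(n,o,proj(d,d["position"]+Rt@np.array(o)).round(0))
    P=cloud(d)
    for u,v in ((228,280),(232,300),(333,280),(337,300)) if n=="w2" else ((272,280),(288,280),(272,300),(288,268)): print(u,v,((P[v,u]-d["position"])@Rt*1000).round(1))
E
```

```text
w2 0.001 7441 [ 0.4753 -0.0198] [0.0402 0.0904] 85.26 0.005382957209497802
w2 0.031 1277 [ 0.4541 -0.0179] [0.0098 0.0398] 85.43 0.03531969563228918
hole [277.8 161.5] [ 0.506  -0.0223  0.003 ]
w3 0.001 3082 [ 0.4735 -0.0196] [0.0403 0.0938] 85.21 0.005397855909779009
w3 0.031 487 [ 0.4538 -0.018 ] [0.0096 0.0395] 85.32 0.03534553859977785
hole [278.6 140.4] [ 0.5056 -0.0224  0.003 ]
w2 (0, 0, 0) [[279. 250.]]
w2 (0, 0, -0.0187) [[279. 264.]]
w2 (0.02, 0, -0.0187) [[316. 264.]]
228 280 [-22.1 -10.3 -52.7]
232 300 [-21.5   2.3 -49. ]
333 280 [ 23.4 -10.2 -52.5]
337 300 [ 22.6 -10.1 -67.5]
w3 (0, 0, 0) [[279. 250.]]
w3 (0, 0, -0.0187) [[279. 264.]]
w3 (0.02, 0, -0.0187) [[316. 264.]]
272 280 [ -3.1 -10.2 -52.4]
288 280 [  3.9 -10.2 -52.4]
272 300 [ -2.8  -9.6 -66.8]
288 268 [  4.2 -10.  -41.2]
```

```bash
python3 - <<'E'
from h import *
d=snap("side","s3");d2=snap("scene","c3")
from plant import robot
s=robot.state();p=s["position"];print(p)
for n,d in(("side",d),("scene",d2)):
    uv=proj(d,[p,p+[0,0,.0187],p+[0,0,.04]]).round(0);print(n,uv)
    u,v=uv[0].astype(int);im=d["image"][max(0,v-90):v+60,max(0,u-80):u+80,::-1].copy()
    cv2.circle(im,(80,90),2,(0,0,255),1)
    cv2.imwrite(f"pics/{n}_crop3.png",cv2.resize(im,None,fx=4,fy=4))
    P=cloud(d);Q=P[np.hypot(P[...,0]-p[0],P[...,1]-p[1])<.03];Q=Q[Q[:,2]>.06];print("lowest",np.sort(Q[:,2])[:15].round(4))
E
```

```text
[ 0.45373044 -0.01799309  0.13081986]
side [[296. 193.]
 [296. 186.]
 [297. 179.]]
lowest [0.1659 0.1675 0.1675 0.1676 0.1682 0.1682 0.1684 0.1688 0.1695 0.1701
 0.1703 0.1711 0.1714 0.1716 0.172 ]
scene [[269. 193.]
 [269. 187.]
 [269. 179.]]
lowest [0.1645 0.1661 0.1678 0.1681 0.1688 0.1692 0.1695 0.1695 0.1697 0.17
 0.1704 0.1706 0.1707 0.171  0.1713]
```

View pics/side_crop3.png

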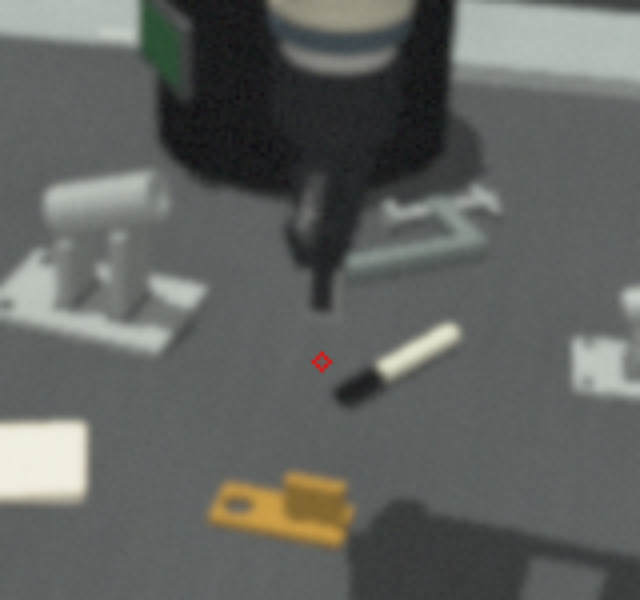

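View pics/scene_crop3.png

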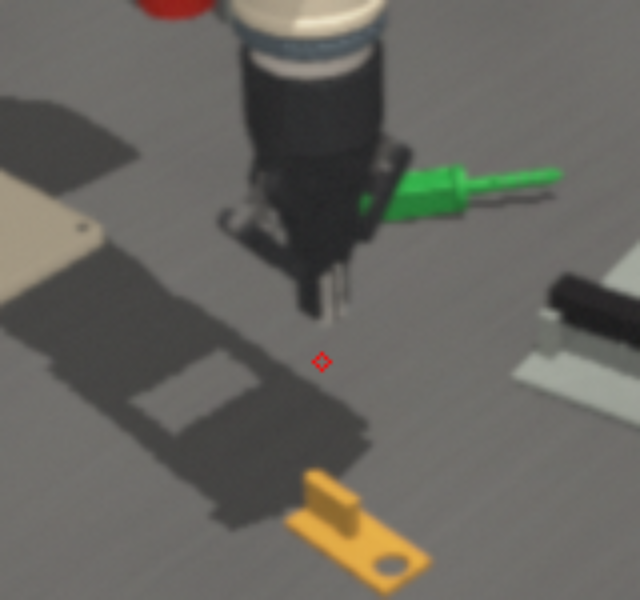

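All views agree that the real fingertips sit about 35 mm short of the reported TCP. I'll refine that offset from the wrist depth.

```bash
python3 - <<'E'
from h import *
d=load("w3");Rt=R.from_rotvec(d["tcp_rot"]).as_matrix();P=cloud(d)
T=(P-d["position"])@Rt*1000
for u in(266,271,287,291):
    print(u,[(v,T[v,u].round(1).tolist()) for v in range(260,272,1) if T[v,u,2]<20])
q=(T[...,2]<20);print("max z",np.sort(T[q][:,2])[-20:].round(1))
plan((.4535,-.0182,.030),(-.085,-.996,0))
E
```

```text
266 [(265, [-6.1, -10.3, -38.9]), (266, [-6.1, -10.4, -40.0]), (267, [-6.1, -10.3, -40.9]), (268, [-6.0, -10.3, -41.9]), (269, [-6.1, -9.6, -41.5]), (270, [-6.0, -10.1, -43.4]), (271, [-6.0, -10.1, -44.4])]
271 [(265, [-3.8, -10.2, -38.8]), (266, [-3.8, -9.9, -39.2]), (267, [-3.8, -10.0, -40.3]), (268, [-3.7, -10.5, -42.3]), (269, [-3.7, -9.4, -41.2]), (270, [-3.7, -10.2, -43.6]), (271, [-3.7, -9.8, -43.8])]
287 [(265, [3.8, -10.2, -38.8]), (266, [3.8, -9.9, -39.2]), (267, [3.8, -10.1, -40.5]), (268, [3.7, -10.2, -41.7]), (269, [3.7, -9.7, -41.7]), (270, [3.7, -9.8, -42.9]), (271, [3.7, -10.0, -44.1])]
291 [(265, [5.7, -9.8, -38.0]), (266, [5.7, -10.2, -39.7]), (267, [5.6, -10.1, -40.5]), (268, [5.6, -10.0, -41.3]), (269, [5.5, -10.3, -42.8]), (270, [5.5, -9.9, -43.0]), (271, [5.5, -10.2, -44.6])]
max z [-38.8 -38.7 -38.7 -38.7 -38.6 -38.6 -38.5 -38.4 -38.3 -38.3 -38.3 -38.3
 -38.1 -38.1 -38.1 -38.  -38.  -37.8 -37.8 -37.4]
clock 3.95 pos [ 0.4537 -0.018   0.1308] q [-0.07  0.28  2.05  0.    0.82  1.59] F [-0.4  0.  -0.3] open 0.0001
 ROW shift [ 2.000e-01 -1.000e-01  1.008e+02] turn [ 0.2 -0.  -0.1] |turn| 0.2
```

```bash
python3 -m pendant '[0,0,0,0,0,0,0, 0,0,0,0,0,0,0, 0,0,0,0,0,0,0, 0,0,40,0,0,0,0, 0,0,80,0,0,0,0, 0,0,115,0,0,0,0, 0,0,140,0,0,0,0, 0,0,150,0,0,0,0, 0,0,155,0,0,0,0, 0,0,155,0,0,0,0, 0,0,155,0,0,0,0]' 70
python3 - <<'E'
from h import *
plan((.4535,-.0182,.030),(-.085,-.996,0))
E
```

```text
clock: 5.05
position: [0.4558, -0.0181, -0.0221]
tcp_rot: [-2.123, 2.315, -0.002]
force: [-0.6, 0.1, 0.1]
opening: 0.0426
clock 5.05 pos [ 0.4558 -0.0181 -0.0221] q [-0.07  0.58  2.1   0.    0.46  1.59] F [-0.6  0.1  0.1] open 0.0426
 ROW shift [  0.2   2.2 -52.1] turn [-0.1  0.  -0.1] |turn| 0.1
```

```bash
python3 -m pendant '[0,1,0,0,0,0,1, 0,1,0,0,0,0,1, 0,1,0,0,0,0,1, 0,1,0,0,0,0,1, 0,1,0,0,0,0,1, 0,1,0,0,0,0,1,0,1,0,0,0,0,1]' 70
python3 -m pendant '[0,0,-25,0,0,0,1, 0,0,-60,0,0,0,1, 0,0,-100,0,0,0,1, 0,0,-150,0,0,0,1, 0,0,-170,0,0,0,1, 0,0,-170,0,0,0,1, 0,0,-170,0,0,0,1]'
python3 - <<'E'
from h import *
d=snap("wrist","w4")
E
```

```text
clock: 5.75
position: [0.4544, -0.018, -0.0221]
tcp_rot: [-2.123, 2.315, -0.001]
force: [-1.6, 0.3, 7.8]
opening: 0.0086
clock: 6.45
position: [0.4535, -0.018, 0.147]
tcp_rot: [-2.123, 2.315, -0.001]
force: [-0.7, -1.0, -1.1]
opening: 0.0085
```

View pics/w4.png

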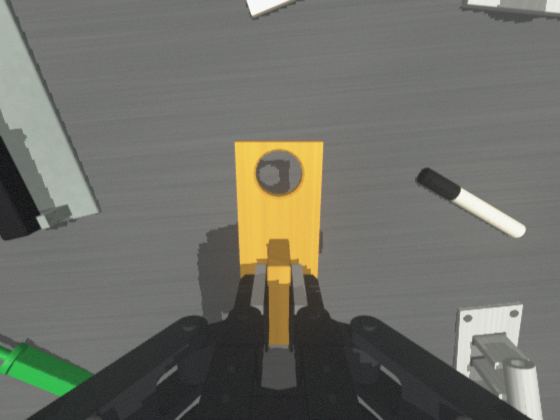

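The tag is held and level, with the hole at (279,172). Next I'll work out the hole in tool axes and the move to the post.

```bash
python3 - <<'E'
from h import *
d=load("w4");Rt=R.from_rotvec(d["tcp_rot"]).as_matrix();P=cloud(d);T=(P-d["position"])@Rt
hsv=cv2.cvtColor(d["image"],cv2.COLOR_RGB2HSV);b=(hsv[...,0]>10)&(hsv[...,0]<28)&(hsv[...,1]>110)
q=b&(T[...,2]<.05);q[235:]=0;A=T[q];c,*_=np.linalg.lstsq(np.c_[A[:,:2],np.ones(len(A))],A[:,2],rcond=None);print("top plane z=",c, "slopes deg",np.rad2deg(c[:2]))
cs,h=cv2.findContours(b.astype(np.uint8),cv2.RETR_CCOMP,cv2.CHAIN_APPROX_NONE)
for k,(cc,hh) in enumerate(zip(cs,h[0])):
    if hh[3]>=0 and cv2.contourArea(cc)>100:
        e=cv2.fitEllipse(cc)
        for zz in (0,.003,):
            zt=c[2]+c[1]*(-.05)+zz
            p=(ray(d,e[0],d["position"][2]-zt)[0]-d["position"])@Rt;print(np.round(e[0],1),e[1],(p*1000).round(1))
x=A[:,:2].astype(np.float32);print(cv2.minAreaRect(x*1000))
from scipy.spatial.transform import Rotation
eye=np.array([0,-52,0])/1000
a=np.deg2rad(8.4);rx=np.array([np.cos(a),np.sin(a),0]);post=np.array([.5386,.354,0])
print("grip target",post-.052*rx)
plan(post-.0525*rx+[0,0,.147],(rx[1],-rx[0],0))
E
```

```text
top plane z= [-0.00202754 -0.00863081 -0.02755038] slopes deg [-0.11616927 -0.49450898]
[278.6 171.8] (44.08300018310547, 46.19816207885742) [ -0.2 -52.6 -27.1]
[278.6 171.8] (44.08300018310547, 46.19816207885742) [ -0.2 -51.9 -24.1]
((-0.19759750366210938, -43.640525817871094), (45.504791259765625, 40.25259780883789), 89.99305725097656)
grip target [0.48715784 0.34640368 0.        ]
clock 6.5 pos [ 0.4529 -0.0179  0.1461] q [-0.07  0.25  2.04  0.    0.86  1.59] F [ 0.7  0.4 -1.8] open 0.0091
 ROW shift [-365.8   -2.2   -0.9] turn [  0.1   0.  -13.4] |turn| 13.4
```

```bash
python3 -m pendant '[-180,-3,0,0,0,-13.4,1, -366,-3,0,0,0,-13.4,1, -366,-3,0,0,0,-13.4,1, -366,-3,0,0,0,-13.4,1, -366,-3,0,0,0,-13.4,1, -366,-3,0,0,0,-13.4,1, -366,-3,0,0,0,-13.4,1, -366,-3,0,0,0,-13.4,1, -366,-3,0,0,0,-13.4,1, -366,-3,0,0,0,-13.4,1, -366,-3,0,0,0,-13.4,1]'
cat > pp.py <<'E'
from h import *
import sys
def run(n):
    d=snap("wrist",n);Rt=R.from_rotvec(d["tcp_rot"]).as_matrix();P=cloud(d);T=(P-d["position"])@Rt
    hsv=cv2.cvtColor(d["image"],cv2.COLOR_RGB2HSV);b=((hsv[...,0]>10)&(hsv[...,0]<28)&(hsv[...,1]>110)&(T[...,2]<0)).astype(np.uint8)
    cs,h=cv2.findContours(b,cv2.RETR_CCOMP,cv2.CHAIN_APPROX_NONE)
    for cc,hh in zip(cs,h[0]):
        if hh[3]>=0 and cv2.contourArea(cc)>100:
            e=cv2.fitEllipse(cc);p=ray(d,e[0],d["position"][2]+.0245)[0];print("eye world",p.round(4),"tool",((p-d["position"])@Rt*1000).round(1))
    q=(np.hypot(P[...,0]-.5386,P[...,1]-.354)<.02)&(P[...,2]>.03)&(P[...,2]<.062)
    if q.sum():print("post pts",q.sum(),P[q].mean(0).round(4),P[q&(P[...,2]>.054)].mean(0).round(4))
    plan((.4872,.3464,.147),(.146,-.989,0))
run(sys.argv[1])
E
python3 pp.py w5
```

```text
clock: 7.6
position: [0.4878, 0.3444, 0.146]
tcp_rot: [2.376, -2.052, -0.001]
force: [-0.6, -0.5, -1.6]
opening: 0.0088
eye world [0.5394 0.3524 0.1705] tool [ -0.4 -52.1 -24.6]
post pts 56 [0.5421 0.3552 0.047 ] [0.5413 0.3548 0.0549]
clock 7.65 pos [0.4881 0.3445 0.1464] q [ 0.59  0.45  1.73 -0.    0.97  2.02] F [ 0.  -0.4 -1.5] open 0.0087
 ROW shift [-2.   0.6 -0.6] turn [ 0.1 -0.1 -0. ] |turn| 0.1
```

View pics/w5.png

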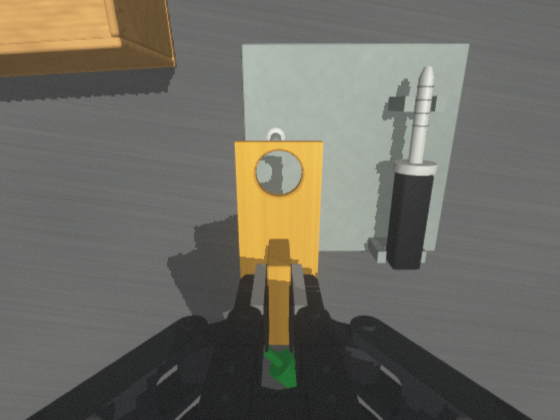

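```bash
python3 -m pendant '[-2,0,40,0,0,0,1, -2,0,80,0,0,0,1, -2,0,95,0,0,0,1, -2,0,95,0,0,0,1, -2,0,95,0,0,0,1]'
python3 pp.py w6
```

```text
clock: 8.15
position: [0.489, 0.3483, 0.053]
tcp_rot: [-2.378, 2.052, -0.0]
force: [-0.5, 0.8, -0.4]
opening: 0.0086
eye world [0.5403 0.3563 0.0775] tool [ -0.4 -52.  -24.5]
post pts 331 [0.54   0.3552 0.0509] [0.5389 0.3552 0.0561]
clock 8.2 pos [0.4895 0.3488 0.0537] q [ 0.6   0.58  1.77 -0.    0.79  2.02] F [ 0.2  0.5 -1.5] open 0.0084
 ROW shift [  1.9   2.4 -93.3] turn [-0.1  0.1  0. ] |turn| 0.1
```

View pics/w6.png

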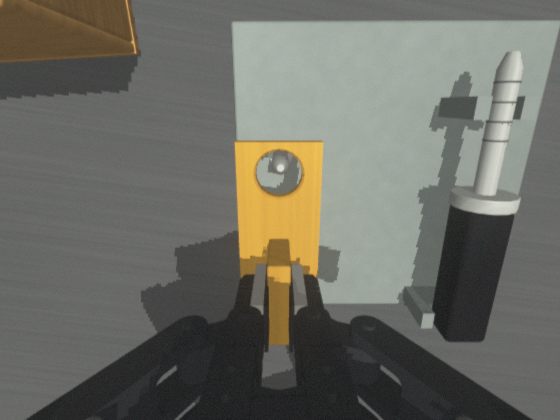

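The post top shows inside the hole (280,168), so the tag can go down.

```bash
python3 -m pendant '[1,1,20,0,0,0,1, 1,1,40,0,0,0,1, 1,1,55,0,0,0,1, 1,1,61,0,0,0,1, 1,1,61,0,0,0,1]'
python3 -m pendant '[0,0,2,0,0,0,1, 0,0,4,0,0,0,1]'
```

```text
clock: 8.7
position: [0.4874, 0.3473, -0.009]
tcp_rot: [2.379, -2.052, -0.0]
force: [-0.3, 0.3, -0.4]
opening: 0.0086
clock: 8.9
position: [0.4881, 0.3477, -0.0122]
tcp_rot: [-2.378, 2.051, -0.001]
force: [-0.4, -0.4, -1.3]
opening: 0.009
```

```bash
python3 -m pendant '[0,0,2,0,0,0,1, 0,0,2,0,0,0,1]'; python3 pp.py w7
```

```text
clock: 9.1
position: [0.4878, 0.3476, -0.014]
tcp_rot: [-2.378, 2.051, -0.0]
force: [-1.1, -0.8, 5.4]
opening: 0.0087
eye world [0.5366 0.3551 0.0105] tool [ -0.3 -49.4 -24.5]
post pts 848 [0.5405 0.3553 0.0503] [0.5393 0.3552 0.0561]
clock 9.15 pos [ 0.4878  0.3475 -0.014 ] q [0.6  0.68 1.78 0.   0.67 2.02] F [-2.  -1.4  4.8] open 0.0086
 ROW shift [   1.     0.6 -161. ] turn [-0.1  0.   0. ] |turn| 0.1
```

View pics/w7.png

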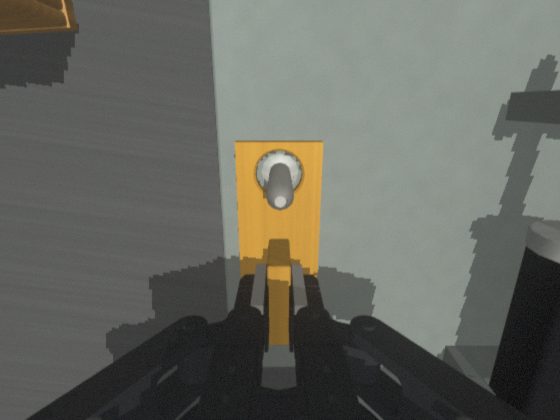

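The post stands through the hole and the plate is on the base with 5 N of contact. Releasing it and lifting.

```bash
python3 -m pendant '[0,0,0,0,0,0,0, 0,0,0,0,0,0,0, 0,0,0,0,0,0,0, 0,0,-20,0,0,0,0, 0,0,-60,0,0,0,0, 0,0,-110,0,0,0,-0.2, 0,0,-150,0,0,0,-0.2, 0,0,-150,0,0,0,-0.2, 0,0,-150,0,0,0,-0.2]'
python3 - <<'E'
from tag import *
d=snap("wrist","w8");P=cloud(d);tag("w8")
V=cv2.cvtColor(d["image"],cv2.COLOR_RGB2HSV)[...,2]
near=(abs(P[...,0]-.53)<.13)&(abs(P[...,1]-.235)<.05)
q=near&(P[...,2]>.05)&(V<70);r=cv2.minAreaRect(P[q][:,:2].astype(np.float32));print("handle top",q.sum(),np.round(r[0],4),np.round(r[1],4),r[2])
E
```

```text
clock: 10.05
position: [0.4878, 0.3475, 0.136]
tcp_rot: [-2.377, 2.05, -0.001]
force: [-0.5, 0.5, -0.3]
opening: 0.0513
w8 0.001 4464 [0.5751 0.456 ] [0.2961 0.1133] 74.86 0.005360137259964787
w8 0.031 1341 [0.5626 0.4417] [0.2578 0.1076] 68.15 0.04197749389763866
hole [278.7 139.6] [0.5379 0.3552 0.003 ]
handle top 3025 [0.4871 0.2268] [0.0872 0.0254] 8.625330924987793
```

View pics/w8.png

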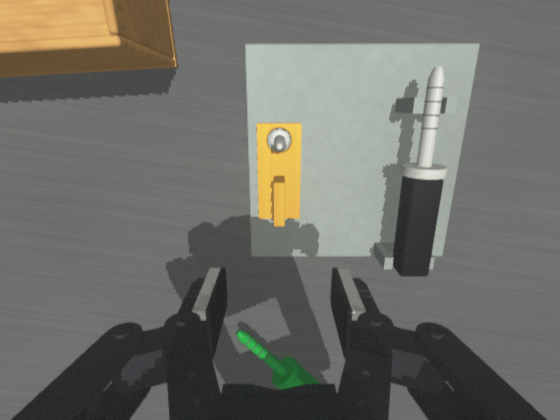

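The tag hangs flat on the post and is free of the fingers. Next is the gauge handle, at right around (418,225).

```bash
python3 - <<'E'
from h import *
a=np.deg2rad(8.5);plan((.491,.2265,.0),(np.sin(a),-np.cos(a),0))
E
```

```text
clock 10.1 pos [0.4869 0.3469 0.1345] q [0.6  0.46 1.74 0.   0.95 2.02] F [-0.   0.1  0.1] open 0.0511
 ROW shift [119.7  13.5 134.6] turn [ 0.  -0.  -0.1] |turn| 0.1
```

```bash
python3 -m pendant '[40,13,0,0,0,0,-0.2, 80,13,0,0,0,0,-0.2, 120,13,20,0,0,0,-0.2, 120,13,50,0,0,0,-0.2, 120,13,50,0,0,0,-0.2, 120,13,50,0,0,0,-0.2]'
python3 - <<'E'
from h import *
d=snap("wrist","w9");P=cloud(d)
V=cv2.cvtColor(d["image"],cv2.COLOR_RGB2HSV)[...,2]
near=(abs(P[...,0]-.53)<.13)&(abs(P[...,1]-.235)<.05)
q=near&(P[...,2]>.05)&(P[...,2]<.065)&(V<70);r=cv2.minAreaRect(P[q][:,:2].astype(np.float32));print("handle top",q.sum(),np.round(r[0],4),np.round(r[1],4),r[2])
a=np.deg2rad(8.5);plan((.491,.2265,-.015),(np.sin(a),-np.cos(a),0))
E
```

```text
clock: 10.7
position: [0.491, 0.2263, 0.0837]
tcp_rot: [2.376, -2.05, -0.003]
force: [0.8, 0.0, 0.0]
opening: 0.0511
handle top 4469 [0.4865 0.2259] [0.0888 0.0259] 8.608931541442871
clock 10.75 pos [0.4919 0.227  0.0847] q [0.41 0.46 1.89 0.   0.79 1.83] F [1.1 0.3 1.4] open 0.0513
 ROW shift [ 0.3  0.8 99.7] turn [ 0.1 -0.  -0. ] |turn| 0.1
```

View pics/w9.png

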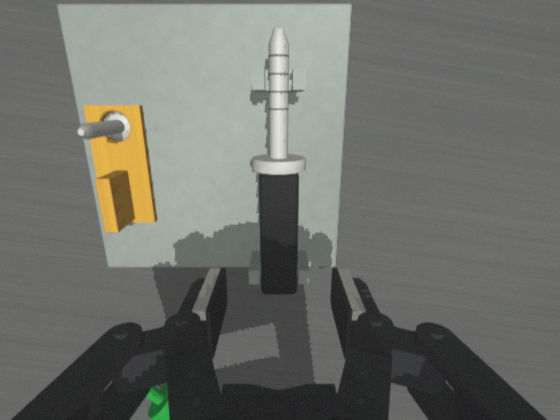

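The handle (col 279) is centred between the fingers (columns 213 and 345). I'll descend, grip, and check before lifting.

```bash
python3 -m pendant '[0,1,40,0,0,0,-0.2, 0,1,70,0,0,0,-0.2, 0,1,90,0,0,0,-0.2, 0,1,99,0,0,0,-0.2, 0,1,99,0,0,0,-0.2]' 90
python3 -m pendant '[0,0,0,0,0,0,1, 0,0,0,0,0,0,1, 0,0,0,0,0,0,1, 0,0,0,0,0,0,1, 0,0,0,0,0,0,1]' 90
python3 - <<'E'
from h import *
a=np.deg2rad(8.5);plan((.491,.2265,-.015),(np.sin(a),-np.cos(a),0))
E
```

```text
clock: 11.25
position: [0.4909, 0.2271, -0.0143]
tcp_rot: [2.38, -2.05, -0.001]
force: [0.3, 0.0, -0.0]
opening: 0.0514
clock: 11.75
position: [0.4922, 0.2272, -0.0124]
tcp_rot: [-2.377, 2.05, -0.002]
force: [-1.5, 1.2, 6.7]
opening: 0.0247
clock 11.75 pos [ 0.4922  0.2272 -0.0124] q [0.41 0.63 1.91 0.   0.6  1.83] F [-1.5  1.2  6.7] open 0.0247
 ROW shift [0.5 1.3 2.6] turn [-0.2  0.1 -0.1] |turn| 0.2
```

```bash
python3 -m pendant '[0,0,-15,0,0,0,1, 0,0,-40,0,0,0,1, 0,0,-80,0,0,0,1, 0,0,-120,0,0,0,1, 0,0,-170,0,0,0,1, 0,0,-200,0,0,0,1, 0,0,-200,0,0,0,1, 0,0,-200,0,0,0,1]' 100
cat > gg.py <<'E'
from h import *
def gauge(n):
    d=snap("wrist",n);Rt=R.from_rotvec(d["tcp_rot"]).as_matrix();P=cloud(d);T=(P-d["position"])@Rt*1000
    near=(T[...,2]<-5)&(T[...,2]>-90)&(abs(T[...,0])<25)&(T[...,1]<-15)
    rod=near&(abs(T[...,0])<10)&(T[...,1]<-62)
    A=T[rod]
    # top-surface line
    ys=np.arange(-120,-60,4.);L=[]
    for y in ys:
        s=A[abs(A[:,1]-y)<2]
        if len(s)>8: L.append((y,(s[:,0].min()+s[:,0].max())/2,s[:,2].min(),np.ptp(s[:,0])))
    L=np.array(L);print(L.round(1).tolist())
    k=L[:,0]>L[:,0].min()+12
    fx=np.polyfit(L[k,0],L[k,1],1);fz=np.polyfit(L[k,0],L[k,2],1)
    print("tip y",A[:,1].min().round(1),"axis x at y=-60,-120",np.polyval(fx,[-60,-120]).round(2),"yaw deg",np.rad2deg(fx[0]).round(2),"top z",np.polyval(fz,[-60,-120]).round(2),"pitch",np.rad2deg(fz[0]).round(2))
    col=near&(T[...,1]>-60)&(abs(T[...,0])>14);B=T[col];print("collar y",np.percentile(B[:,1],[5,50,95]).round(1),"x",B[:,0].min().round(1),B[:,0].max().round(1))
    return d,T
E
python3 - <<'E'
from gg import *
gauge("w10");plan((.491,.2265,.19),(.148,-.989,0))
E
```

```text
clock: 12.55
position: [0.4909, 0.2262, 0.1869]
tcp_rot: [-2.378, 2.051, -0.001]
force: [-0.7, 0.2, -3.5]
opening: 0.0248
[[-112.0, -0.1, -63.8, 12.1], [-108.0, -0.1, -64.0, 12.2], [-104.0, -0.1, -64.0, 11.5], [-100.0, -0.3, -63.6, 12.0], [-96.0, -0.3, -63.8, 12.2], [-92.0, -0.1, -63.4, 12.0], [-88.0, -0.1, -63.9, 12.1], [-84.0, -0.2, -63.8, 12.0], [-80.0, -0.2, -63.8, 12.0], [-76.0, -0.2, -64.3, 12.0], [-72.0, -0.2, -64.0, 11.6], [-68.0, -0.2, -63.7, 11.8], [-64.0, -0.2, -63.7, 11.9]]
tip y -114.1 axis x at y=-60,-120 [-0.25 -0.11] yaw deg -0.13 top z [-63.93 -63.58] pitch -0.33
collar y [-47.7 -46.3 -40.8] x -18.2 17.7
clock 12.6 pos [0.49   0.2259 0.1855] q [ 0.41  0.31  1.83 -0.    1.    1.83] F [-0.5 -1.1 -3.2] open 0.0247
 ROW shift [-0.4 -1.  -4.5] turn [ 0.1 -0.  -0.1] |turn| 0.1
```

View pics/w10.png

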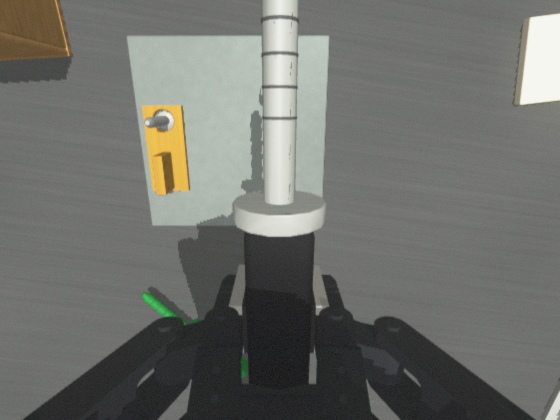

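The gauge is held level: in tool axes its axis is at z ≈ −58 mm and the collar front at y ≈ −48. I'll move beside the large tube to measure it.

```bash
python3 - <<'E'
from h import *
a=np.deg2rad(-9.7);plan((.625,-.172,.19),(np.sin(a),-np.cos(a),0))
E
```

```text
clock 12.6 pos [0.49   0.2259 0.1855] q [ 0.41  0.31  1.83 -0.    1.    1.83] F [-0.5 -1.1 -3.2] open 0.0247
 ROW shift [413.4 -75.1  -4.4] turn [ 0.1 -0.  18.1] |turn| 18.1
```

```bash
python3 -m pendant '[40,-7,-4,0,0,2,1, 80,-15,-4,0,0,4,1, 125,-22,-4,0,0,6,1, 170,-30,-4,0,0,8,1, 215,-38,-4,0,0,10,1, 260,-46,-4,0,0,12,1, 305,-54,-4,0,0,14,1, 350,-63,-4,0,0,16,1, 385,-70,-4,0,0,18,1, 413,-75,-4,0,0,18,1, 413,-75,-4,0,0,18,1, 413,-75,-4,0,0,18,1]'
python3 - <<'E'
from h import *
d=snap("wrist","w11");a=np.deg2rad(-9.7);plan((.625,-.172,.19),(np.sin(a),-np.cos(a),0))
E
```

```text
clock: 13.8
position: [0.6243, -0.1711, 0.1874]
tcp_rot: [2.025, -2.398, -0.006]
force: [-0.0, 0.6, -3.4]
opening: 0.0251
clock 13.85 pos [ 0.6244 -0.1704  0.1878] q [-0.28  0.47  1.58  0.    1.1   1.45] F [-1.2 -0.5 -2.6] open 0.0246
 ROW shift [ 1.5 -0.9 -2.2] turn [0.2 0.  0.1] |turn| 0.3
```

View pics/w11.png

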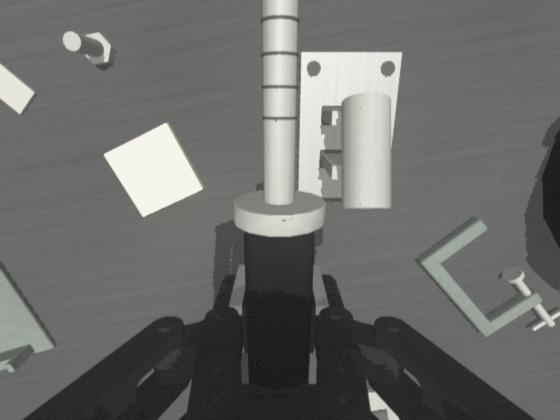

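The tube is clear at right, columns 342–392 and rows 93–208 (mouth at row ~208). I'll fit its axis from the depth, with the radius known.

```bash
cat > tube.py <<'E'
from h import *
from scipy.optimize import least_squares
def fit(n,box=None):
    d=load(n);P=cloud(d);hsv=cv2.cvtColor(d["image"],cv2.COLOR_RGB2HSV)
    q=(P[...,2]>.075)&(P[...,2]<.14)&(hsv[...,1]<60)&(np.hypot(P[...,0]-.655,P[...,1]+.25)<.075)
    A=P[q]
    def un(p): 
        ca,sa,cb,sb=np.cos(p[2]),np.sin(p[2]),np.cos(p[3]),np.sin(p[3]);u=np.array([ca*cb,sa*cb,-sb]);return u
    def res(p):
        u=un(p);o=np.array([.655,p[0],p[1]]);w=A-o;return np.linalg.norm(w-np.outer(w@u,u),axis=1)-.020
    s=least_squares(res,[-.25,.095,-.17,.35],loss="soft_l1",f_scale=.001);p=s.x;u=un(p);o=np.array([.655,p[0],p[1]])
    inl=abs(res(p))<.003;t=(A[inl]-o)@u
    print(n,"N",len(A),inl.sum(),"yaw",np.rad2deg(p[2]).round(2),"slope",np.rad2deg(p[3]).round(2),"t",np.percentile(t,[0,.5,1,99,99.5,100]).round(4))
    for tt in(np.percentile(t,.5),): print(" mouth",(o+u*tt).round(4),"end",(o+u*np.percentile(t,99.5)).round(4))
    print(" axis pt at z=.110:",(o+u*(.110-o[2])/u[2]).round(4))
    print("  table z",np.nanmedian(P[...,2][(abs(P[...,2])<.006)]).round(4),"base z",np.nanmedian(P[...,2][(abs(P[...,2]-.01)<.004)]).round(4))
for n in("w11","scene0","side0"):fit(n)
E
python3 tube.py
```

```text
w11 N 5843 5642 yaw -9.84 slope 19.93 t [-0.0466 -0.0461 -0.0455  0.0418  0.0424  0.0432]
 mouth [ 0.6123 -0.2415  0.109 ] end [ 0.6942 -0.2557  0.0788]
 axis pt at z=.110: [ 0.6094 -0.241   0.11  ]
  table z -0.0005 base z 0.0093
scene0 N 1031 936 yaw -9.79 slope 20.01 t [-0.0448 -0.0441 -0.0436  0.0446  0.0448  0.0456]
 mouth [ 0.6142 -0.2418  0.1079] end [ 0.6965 -0.256   0.0775]
 axis pt at z=.110: [ 0.6085 -0.2408  0.11  ]
  table z -0.0014 base z 0.0089
side0 N 408 295 yaw -9.81 slope 20.32 t [-0.0513 -0.0488 -0.0479  0.039   0.0419  0.0431]
 mouth [ 0.6099 -0.2411  0.1086] end [ 0.6938 -0.2556  0.0771]
 axis pt at z=.110: [ 0.6061 -0.2405  0.11  ]
  table z -0.0007 base z 0.0083
```

```bash
cat > ins.py <<'E'
from h import *
M=np.array([.612,-.2414,.1093]);yaw,b=np.deg2rad(-9.8),np.deg2rad(20)
u=np.array([np.cos(b)*np.cos(yaw),np.cos(b)*np.sin(yaw),-np.sin(b)])
x=np.array([np.sin(yaw),-np.cos(yaw),0]);z=np.cross(x,-u);Rt=np.c_[x,-u,z]
O=np.array([-.2,-47.8,-58.])/1000
def go(gap,up=0,lat=0):
    G=M-u*(.075+gap)+np.array([0,0,up]);p=G-Rt@O;print("gap",gap,"up",up,"TCP",p.round(4));plan(p,x,z)
E
python3 - <<'E'
from ins import *
go(.04,.09);go(.04)
E
```

```text
gap 0.04 up 0.09 TCP [ 0.4417 -0.2122  0.2005]
clock 13.85 pos [ 0.6244 -0.1704  0.1878] q [-0.28  0.47  1.58  0.    1.1   1.45] F [-1.2 -0.5 -2.6] open 0.0246
 ROW shift [ 71.6 173.3 -12. ] turn [-19.8   0.    0.2] |turn| 19.8
gap 0.04 up 0 TCP [ 0.4417 -0.2122  0.1105]
clock 13.85 pos [ 0.6244 -0.1704  0.1878] q [-0.28  0.47  1.58  0.    1.1   1.45] F [-1.2 -0.5 -2.6] open 0.0246
 ROW shift [ 71.7 172.9  78. ] turn [-19.8   0.    0.2] |turn| 19.8
```

```bash
python3 -m pendant '[15,40,-12,0,0,0,1, 30,80,-12,-5,0,0,1, 45,120,-12,-10,0,0,1, 60,160,-12,-15,0,0,1, 72,173,-12,-20,0,0.2,1, 72,173,-12,-20,0,0.2,1, 72,173,-12,-20,0,0.2,1, 72,173,-12,-20,0,0.2,1]'
python3 - <<'E'
from ins import *
go(.04,.09);go(.02)
E
```

```text
clock: 14.65
position: [0.4441, -0.2124, 0.2019]
tcp_rot: [1.865, -2.21, -0.387]
force: [-0.6, -0.5, -2.3]
opening: 0.0252
gap 0.04 up 0.09 TCP [ 0.4417 -0.2122  0.2005]
clock 14.65 pos [ 0.4441 -0.2124  0.2019] q [-0.41  0.41  1.69 -0.08  1.38  1.36] F [-0.6 -0.5 -2.3] open 0.0252
 ROW shift [0.2 1.8 2.2] turn [-0.1 -0.1  0.1] |turn| 0.2
gap 0.02 up 0 TCP [ 0.4602 -0.2154  0.1036]
clock 14.65 pos [ 0.4441 -0.2124  0.2019] q [-0.41  0.41  1.69 -0.08  1.38  1.36] F [-0.6 -0.5 -2.3] open 0.0252
 ROW shift [  0.2 -48.8  86.9] turn [-0.1 -0.1  0.1] |turn| 0.2
```

```bash
python3 -m pendant '[0,-5,40,0,0,0,1, 0,-20,80,0,0,0,1, 0,-49,87,0,0,0,1, 0,-49,87,0,0,0,1, 0,-49,87,0,0,0,1, 0,-49,87,0,0,0,1, 0,-49,87,0,0,0,1]'
python3 - <<'E'
from ins import *
go(.02)
d=snap("wrist","w12");e=snap("side","s12")
u0,v0=proj(e,M)[0].astype(int);cv2.imwrite("pics/s12c.png",cv2.resize(e["image"][v0-50:v0+50,u0-70:u0+70,::-1],None,fx=5,fy=5,interpolation=cv2.INTER_CUBIC))
E
```

```text
clock: 15.35
position: [0.4597, -0.2161, 0.1045]
tcp_rot: [1.864, -2.211, -0.387]
force: [-0.3, 0.2, -2.4]
opening: 0.0248
gap 0.02 up 0 TCP [ 0.4602 -0.2154  0.1036]
clock 15.35 pos [ 0.4597 -0.2161  0.1045] q [-0.41  0.56  1.71 -0.09  1.21  1.38] F [-0.3  0.2 -2.4] open 0.0248
 ROW shift [-0.8 -0.7  0.7] turn [-0.1 -0.1  0. ] |turn| 0.1
```

View pics/w12.png

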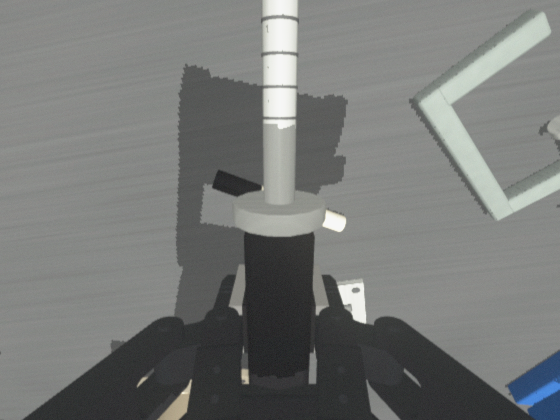

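View pics/s12c.png

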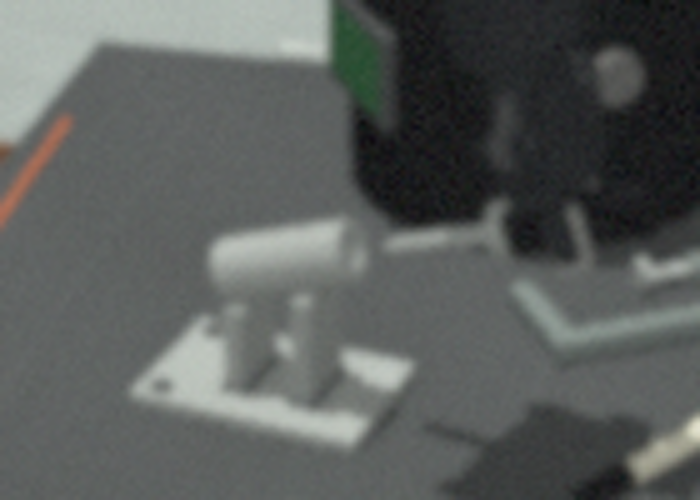

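The side crop shows the rod tip just before the mouth and in line with it. I'll advance slowly and check the force.

```bash
python3 -m pendant '[-0.5,-5,0.5,0,0,0,1, -0.5,-10,0.5,0,0,0,1, -0.5,-15,0.5,0,0,0,1, -0.5,-20,0.5,0,0,0,1, -0.5,-25,0.5,0,0,0,1, -0.5,-30,0.5,0,0,0,1, -0.5,-30,0.5,0,0,0,1]'
python3 - <<'E'
from ins import *
go(-.01)
e=snap("side","s13");d=snap("scene","c13")
for n,e in(("s13",e),("c13",d)):
    u0,v0=proj(e,M)[0].astype(int);cv2.imwrite(f"pics/{n}c.png",cv2.resize(e["image"][v0-40:v0+40,u0-50:u0+50,::-1],None,fx=5,fy=5,interpolation=cv2.INTER_CUBIC))
E
```

```text
clock: 16.15
position: [0.4878, -0.2205, 0.0924]
tcp_rot: [1.863, -2.211, -0.389]
force: [-0.2, 0.0, -3.2]
opening: 0.025
gap -0.01 up 0 TCP [ 0.488  -0.2202  0.0934]
clock 16.15 pos [ 0.4878 -0.2205  0.0924] q [-0.4   0.61  1.65 -0.08  1.23  1.38] F [-0.2  0.  -3.2] open 0.025
 ROW shift [-0.3  0.2 -1. ] turn [-0. -0.  0.] |turn| 0.1
```

View pics/s13c.png

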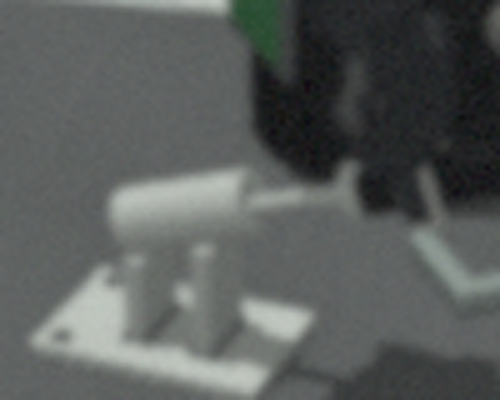

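View pics/c13c.png

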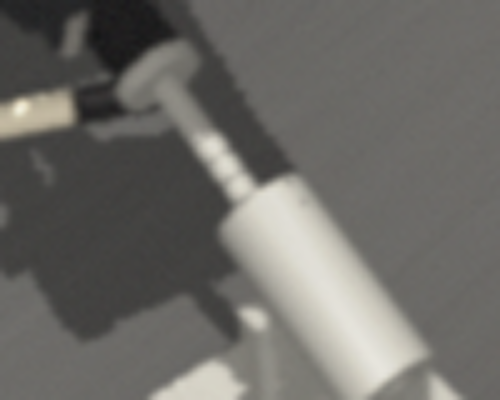

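The tip is in the bore, centred, with only the gauge's weight on the wrist. I'll go further in.

```bash
python3 -m pendant '[0,-8,-0.5,0,0,0,1, 0,-16,-0.5,0,0,0,1, 0,-24,-0.5,0,0,0,1, 0,-32,-0.5,0,0,0,1, 0,-40,-0.5,0,0,0,1, 0,-40,-0.5,0,0,0,1]'
python3 -m pendant '[0,-5,0,0,0,0,1, 0,-10,0,0,0,0,1, 0,-15,0,0,0,0,1, 0,-18,0,0,0,0,1, 0,-18,0,0,0,0,1]'
python3 - <<'E'
from ins import *
go(-.075)
E
```

```text
clock: 16.85
position: [0.5254, -0.2269, 0.079]
tcp_rot: [1.863, -2.21, -0.389]
force: [-0.1, -0.2, -2.2]
opening: 0.0251
clock: 17.35
position: [0.5414, -0.2297, 0.0732]
tcp_rot: [1.863, -2.21, -0.389]
force: [-0.6, 0.6, -3.0]
opening: 0.0252
gap -0.075 up 0 TCP [ 0.5482 -0.2306  0.0711]
clock 17.35 pos [ 0.5414 -0.2297  0.0732] q [-0.38  0.7   1.53 -0.08  1.26  1.4 ] F [-0.6  0.6 -3. ] open 0.0252
 ROW shift [-0.3 -7.1 -0.4] turn [-0.  -0.1  0. ] |turn| 0.1
```

```bash
python3 -m pendant '[0,-3,0,0,0,0,1, 0,-5,0,0,0,0,1, 0,-5,0,0,0,0,1]'; python3 -m pendant '[0,-1.5,0,0,0,0,1, 0,-1.5,0,0,0,0,1]';python3 -m pendant '[0,-1,0,0,0,0,1, 0,-1,0,0,0,0,1]'
```

```text
clock: 17.65
position: [0.5459, -0.2305, 0.0716]
tcp_rot: [1.863, -2.211, -0.389]
force: [-0.9, 0.0, -3.2]
opening: 0.0244
clock: 17.85
position: [0.5472, -0.2307, 0.0711]
tcp_rot: [1.863, -2.211, -0.389]
force: [-0.3, -0.0, -3.1]
opening: 0.0248
clock: 18.05
position: [0.548, -0.2309, 0.0708]
tcp_rot: [1.863, -2.21, -0.389]
force: [0.1, -1.3, -2.4]
opening: 0.025
```

```bash
python3 -m pendant '[0,-1,0,0,0,0,1, 0,-1,0,0,0,0,1]';python3 -m pendant '[0,-1,0,0,0,0,1, 0,-1,0,0,0,0,1]'
```

```text
clock: 18.25
position: [0.548, -0.2309, 0.0708]
tcp_rot: [1.862, -2.209, -0.392]
force: [-4.7, -0.1, 1.7]
opening: 0.0248
clock: 18.45
position: [0.5479, -0.2309, 0.0708]
tcp_rot: [1.861, -2.208, -0.394]
force: [-9.6, 0.8, 5.4]
opening: 0.0248
```

```bash
python3 -m pendant '[0,-1,0,0,0,0,1, 0,-1,0,0,0,0,1,0,-1,0,0,0,0,1]'
python3 - <<'E'
from ins import *
e=snap("side","s14");d=snap("scene","c14")
ims=[]
for e in(e,d):
    u0,v0=proj(e,M)[0].astype(int);ims.append(cv2.resize(e["image"][v0-40:v0+40,u0-40:u0+40,::-1],None,fx=5,fy=5,interpolation=cv2.INTER_CUBIC))
cv2.imwrite("pics/i14.png",np.hstack(ims));go(-.075)
E
```

```text
clock: 18.75
position: [0.5478, -0.2309, 0.0708]
tcp_rot: [1.86, -2.207, -0.396]
force: [-11.6, 1.2, 9.1]
opening: 0.0246
gap -0.075 up 0 TCP [ 0.5482 -0.2306  0.0711]
clock 18.85 pos [ 0.5478 -0.2308  0.0708] q [-0.38  0.71  1.5  -0.08  1.27  1.4 ] F [-13.5   3.    8.9] open 0.0251
 ROW shift [-0.3 -0.2 -0.4] turn [ 0.4 -0.   0. ] |turn| 0.4
```

View pics/i14.png

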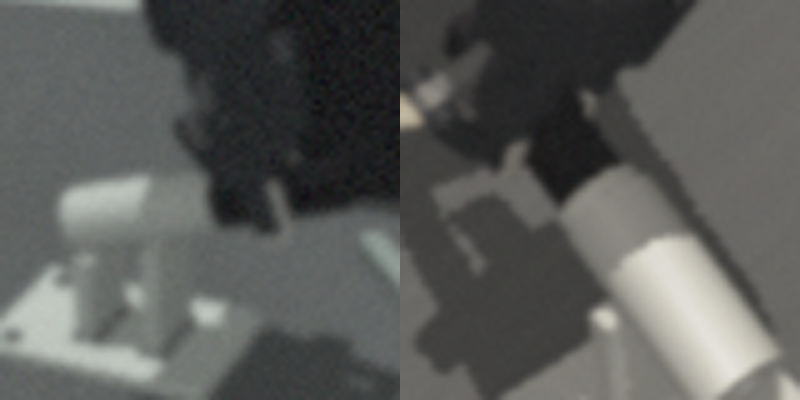

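The collar sits against the mouth with about 14 N of push, and both views show no gap. I'll draw the rod straight out along its axis.

```bash
python3 -m pendant '[0,4,0,0,0,0,1, 0,12,0,0,0,0,1, 0,22,0,0,0,0,1, 0,35,0,0,0,0,1, 0,50,0,0,0,0,1, 0,65,0,0,0,0,1, 0,80,0,0,0,0,1, 0,95,0,0,0,0,1, 0,115,0,0,0,0,1, 0,130,0,0,0,0,1, 0,130,0,0,0,0,1]'
python3 - <<'E'
from gg import *
gauge("w15")
b=0;yaw=np.deg2rad(-9.8)
plan((.657,-.0363,.2),(0,-1,0))
E
```

```text
clock: 19.95
position: [0.4286, -0.2102, 0.1152]
tcp_rot: [1.862, -2.211, -0.39]
force: [0.7, -0.3, -2.8]
opening: 0.0247
[[-112.0, 0.2, -63.6, 12.1], [-108.0, 0.1, -63.7, 12.1], [-104.0, 0.1, -63.6, 11.6], [-100.0, -0.0, -63.6, 12.0], [-96.0, 0.0, -63.6, 12.2], [-92.0, -0.0, -63.4, 11.6], [-88.0, 0.1, -63.8, 12.2], [-84.0, 0.0, -63.7, 11.9], [-80.0, -0.0, -64.2, 12.0], [-76.0, 0.0, -63.5, 12.0], [-72.0, -0.0, -63.5, 11.6], [-68.0, -0.0, -63.5, 11.7], [-64.0, -0.0, -63.7, 11.9]]
tip y -114.3 axis x at y=-60,-120 [-0.01  0.06] yaw deg -0.07 top z [-63.62 -63.74] pitch 0.11
collar y [-47.9 -46.7 -40.9] x -17.9 17.7
clock 20.0 pos [ 0.4299 -0.2106  0.1149] q [-0.42  0.5   1.78 -0.09  1.2   1.37] F [-0.3  0.6 -3.6] open 0.0247
 ROW shift [-210.3 -153.5 -146.4] turn [19.9  1.7 -9.7] |turn| 22.2
```

```bash
python3 - <<'E'
from h import *
for a in (0,-3):
    a=np.deg2rad(a);x=np.array([np.sin(a),-np.cos(a),0]);y=np.array([-np.cos(a),-np.sin(a),0]);Rt=np.c_[x,y,[0,0,-1]]
    for h in(.11,.24):
        p=np.array([.657,-.0363,h])-Rt@np.array([0,-.1228,-.0577]);print(p.round(4));plan(p,x)
E
```

```text
[ 0.5342 -0.0363  0.0523]
clock 20.0 pos [ 0.4299 -0.2106  0.1149] q [-0.42  0.5   1.78 -0.09  1.2   1.37] F [-0.3  0.6 -3.6] open 0.0247
 ROW shift [-189.5  -90.1   33.7] turn [19.9  1.7 -9.7] |turn| 22.2
[ 0.5342 -0.0363  0.1823]
clock 20.0 pos [ 0.4299 -0.2106  0.1149] q [-0.42  0.5   1.78 -0.09  1.2   1.37] F [-0.3  0.6 -3.6] open 0.0247
 ROW shift [-189.4  -45.7  -88.5] turn [19.9  1.7 -9.7] |turn| 22.2
[ 0.5344 -0.0299  0.0523]
clock 20.0 pos [ 0.4299 -0.2106  0.1149] q [-0.42  0.5   1.78 -0.09  1.2   1.37] F [-0.3  0.6 -3.6] open 0.0247
 ROW shift [-195.9  -89.2   34. ] turn [19.9  1.1 -6.7] |turn| 21.1
[ 0.5344 -0.0299  0.1823]
clock 20.0 pos [ 0.4299 -0.2106  0.1149] q [-0.42  0.5   1.78 -0.09  1.2   1.37] F [-0.3  0.6 -3.6] open 0.0247
 ROW shift [-195.8  -44.9  -88.2] turn [19.9  1.1 -6.7] |turn| 21.1
```

```bash
python3 -m pendant '[0,15,-40,0,0,0,1, 0,15,-80,0,0,0,1, -30,5,-90,5,0,-2,1, -65,-10,-90,10,0.5,-4,1, -100,-20,-90,15,1,-7,1, -140,-30,-88,19.9,1.7,-9.7,1, -170,-40,-88,19.9,1.7,-9.7,1, -189,-46,-88,19.9,1.7,-9.7,1, -189,-46,-88,19.9,1.7,-9.7,1, -189,-46,-88,19.9,1.7,-9.7,1, -189,-46,-88,19.9,1.7,-9.7,1]'
python3 - <<'E'
from gg import *
gauge("w16")
plan((.5342,-.0363,.0523),(0,-1,0))
E
```

```text
clock: 21.1
position: [0.5345, -0.0373, 0.181]
tcp_rot: [2.221, -2.22, -0.001]
force: [-0.1, -0.6, -2.9]
opening: 0.025
[[-112.0, -0.0, -63.7, 12.0], [-108.0, 0.0, -64.0, 12.2], [-104.0, -0.0, -63.9, 11.6], [-100.0, -0.1, -63.8, 12.0], [-96.0, -0.1, -64.4, 12.2], [-92.0, -0.2, -63.7, 11.6], [-88.0, -0.0, -63.8, 12.1], [-84.0, -0.2, -64.0, 11.9], [-80.0, -0.1, -64.4, 12.0], [-76.0, -0.2, -63.7, 12.0], [-72.0, -0.1, -64.2, 11.6], [-68.0, -0.2, -63.8, 11.7], [-64.0, -0.1, -63.9, 11.9]]
tip y -114.1 axis x at y=-60,-120 [-0.16 -0.08] yaw deg -0.07 top z [-63.89 -64.14] pitch 0.24
collar y [-47.6 -46.3 -40.6] x -18.1 17.7
clock 21.15 pos [ 0.5345 -0.0375  0.181 ] q [-0.09  0.31  1.84 -0.    0.99  1.48] F [-0.1  0.3 -2.6] open 0.0244
 ROW shift [-1.200e+00  1.000e-01  1.287e+02] turn [ 0.1 -0.   0. ] |turn| 0.1
```

View pics/w16.png

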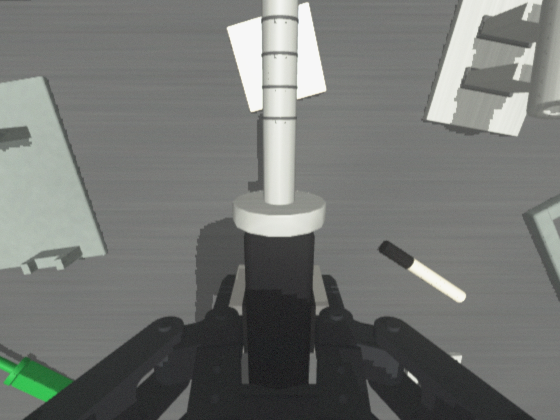

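The rod is level and over the tile (centre ~(278,57)). Lowering to the reading height.

```bash
python3 -m pendant '[-1,0,40,0,0,0,1, -1,0,80,0,0,0,1, -1,0,110,0,0,0,1, -1,0,125,0,0,0,1, -1,0,129,0,0,0,1, -1,0,129,0,0,0,1, -1,0,129,0,0,0,1]'
python3 - <<'E'
from gg import *
plan((.5342,-.0363,.0523),(0,-1,0))
for n in("side","scene"):
    e=snap(n,n+"17");P=cloud(e);V=cv2.cvtColor(e["image"],cv2.COLOR_RGB2HSV)
    q=(abs(P[...,1]+.036)<.02)&(P[...,0]>.58)&(P[...,0]<.72)&(P[...,2]>.09)&(P[...,2]<.14);A=P[q]
    print(n,q.sum(),"tip x",np.sort(A[:,0])[-4:].round(4),"y",A[:,1].mean().round(4),"z top by x",[(x,A[abs(A[:,0]-x)<.006][:,2].max().round(4)) for x in(.60,.62,.64)])
    print(proj(e,[[.657,-.0363,.11],[.657,-.0363,.01]]).round(0).tolist())
gauge("w17")
a,b=load("side17"),load("scene17")
cv2.imwrite("pics/f17.png",np.hstack([a["image"][80:380,120:480,::-1],b["image"][60:360,150:510,::-1]]))
E
```

```text
clock: 21.85
position: [0.5354, -0.0362, 0.0531]
tcp_rot: [-2.222, 2.221, -0.001]
force: [-0.6, 0.6, -2.0]
opening: 0.0247
clock 21.85 pos [ 0.5354 -0.0362  0.0531] q [-0.09  0.51  1.91 -0.    0.72  1.48] F [-0.6  0.6 -2. ] open 0.0247
 ROW shift [0.1 1.2 0.8] turn [-0. -0.  0.] |turn| 0.1
side 124 tip x [0.6523 0.6534 0.6536 0.6561] y -0.032 z top by x [(0.6, np.float64(0.1163)), (0.62, np.float64(0.1171)), (0.64, np.float64(0.1159))]
[[220.0, 186.0], [222.0, 217.0]]
scene 265 tip x [0.6592 0.6592 0.6593 0.6594] y -0.0393 z top by x [(0.6, np.float64(0.1162)), (0.62, np.float64(0.1174)), (0.64, np.float64(0.1164))]
[[333.0, 242.0], [332.0, 274.0]]
[[-112.0, -0.0, -63.9, 12.0], [-108.0, 0.0, -64.5, 12.2], [-104.0, 0.0, -63.9, 11.5], [-100.0, -0.2, -64.4, 12.0], [-96.0, -0.1, -64.4, 12.2], [-92.0, -0.1, -63.9, 12.0], [-88.0, -0.0, -64.0, 12.1], [-84.0, -0.1, -63.8, 11.9], [-80.0, -0.1, -63.6, 11.9], [-76.0, -0.1, -64.0, 12.0], [-72.0, -0.2, -64.0, 11.6], [-68.0, -0.1, -63.7, 11.7], [-64.0, -0.1, -64.0, 11.9]]
tip y -114.0 axis x at y=-60,-120 [-0.15 -0.02] yaw deg -0.12 top z [-63.78 -64.28] pitch 0.48
collar y [-47.7 -46.3 -40.7] x -18.1 17.6
```

View pics/f17.png

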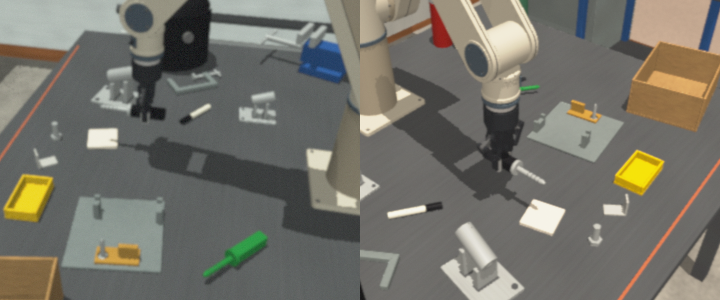

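Tip is over the tile middle at about 0.11 m, the tag is still on its post, and the bystanders look unmoved. I'll let it settle, check steadiness, and hand in.

```bash
python3 -m pendant '[0,0,0,0,0,0,1, 0,0,0,0,0,0,1, 0,0,0,0,0,0,1, 0,0,0,0,0,0,1, 0,0,0,0,0,0,1]' && python3 - <<'E'
from plant import robot,job
s=robot.state();print(s["clock"],s["position"],s["joint_velocities"].round(4),s["force"].round(1));print(job.sign_off())
E
```

```text
clock: 22.5
position: [0.5345, -0.0358, 0.0521]
tcp_rot: [2.222, -2.22, -0.001]
force: [-0.9, -0.3, -2.7]
opening: 0.0249
22.5 [ 0.53451893 -0.03576412  0.05212103] [ 0.001   0.0019 -0.002   0.0004 -0.0005  0.0008] [-0.9 -0.3 -2.7]
the job is handed in; nothing more can be done
None
```

I did the whole job in the order asked and handed it in at 22.5 s. The tag is hung and released. The gauge was taken from the rest, pushed in until the collar stopped at the mouth, and drawn right out. I am still holding it over the tile.

**Last checks**
- **Tag:** it lies flat on the base plate with the post through its hole. I saw this after letting go and again in the final views.
- **Insertion:** the advance stopped at the predicted depth with about 14–16 N of push, and both fixed cameras showed no gap at the collar.
- **Gauge over the tile:** the tip is over the tile middle to within a few mm, at about 0.11 m above the table, so 10 cm above the tile. It is level within about 0.5°. The arm was at rest, with only the gauge's weight (about 2.7 N) on the wrist.
- **Bystanders:** the final views show no visible change in them. I did not measure each one again.

**What failed or disagreed**
- **First grip on the tag missed.** The real fingertips are about 37 mm short of the reported TCP, as all three cameras showed. I corrected for this afterwards, and the tag had not moved.
- **One early travel move went out with the wrong numbers.** It was in free air and touched nothing.
- **The side and scene cameras differ by about 3–7 mm on the tip position.** I relied on the wrist camera, which lies between them.

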